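# Weigh a wax puck mold on the bench balance

## Task

Weigh the steel wax puck mold that sits in the cup of the bench balance: put the right one or two ring weights over the spindle of the weight pan and let go, so that the beam hangs free with its pointer at rest between the two black marks (a light push down on the empty spindle lets you feel how much is missing). The knife edges are delicate, so never push the balance or set a weight down hard, and never let the weight pan sink onto its stop, not even for a moment. Do not touch the mold, keep the weights you do not need standing on the bench, and leave the brush, the dish and the edge tool where they are.

Things in the scene. Friction and masses are not known exactly. Their poses are not given: they have to be found in the camera images.
- balance: beam balance of aluminium and steel bolted to the bench; origin at the centre of the underside of its base plate (110 x 150 x 14 mm), z up. The beam lies along its y axis when level: weight pan at +y, cup with the mold at -y, each hung 46 mm below the pivot on a 130 mm arm (24 mm wide beam and hangers within 91 mm of the middle). At the middle stand two uprights, 30 mm wide in y, and a mark plate 222 mm tall. It bears at most 12 N from the fingers, 18 N through a weight
- beam (a joint): beam tilt, rad: 0 level, negative mold side down (where it starts, on that stop), positive weight pan down. Stops at -0.10 and +0.10; keep below +0.09. Empty pan and cup balance each other. A spring recentres it: within the stops 100 g of difference tilts it by about 0.06 rad, well damped. The pointer is between the marks within +-0.052 rad
- pivot (a point): the beam's pivot axis, 110 mm above the bench at the middle of the balance
- pan (a point): centre of the top face of the weight pan, a flat steel disc 60 mm across and 6 mm thick, 64 mm above the bench when level, on the 130 mm arm; z axis along the spindle, which tilts with the beam (its top leans to the balance's +y when the joint is positive)
- spindle_top (a point): centre of the flat top (7 mm across) of the steel spindle that stands up from the middle of the pan: 10 mm across, 46 mm tall, last 4 mm coned; level with the pivot. Pushed straight down here until the beam is level, it pushes back with the weight that is missing on the pan (9.81 N per kg)
- cup (a point): centre of the floor of the cup that holds the mold, 130 mm from the pivot on the other arm; its rim is 8 mm high and 62 mm wide inside
- mold: wax puck mold, a squat plain steel cup 60 mm across and 26 mm tall, of unknown mass (110 to 535 g) that changes each time; origin at the centre of its underside, standing in the cup of the balance
- weight100: plain steel ring weight of 100 g: a flat-ended cylinder 34 mm across and 17 mm tall with a 13.6 mm upright through hole; origin at the centre of its underside. Starts standing flat on the bench, z up
- weight200: plain steel ring weight of 200 g: a flat-ended cylinder 42 mm across and 20.5 mm tall with a 13.6 mm upright through hole; origin at the centre of its underside. Starts standing flat on the bench, z up
- weight300: plain steel ring weight of 300 g: a flat-ended cylinder 50 mm across and 21 mm tall with a 13.6 mm upright through hole; origin at the centre of its underside. Starts standing flat on the bench, z up
- brush: bystander: wooden brush with blue nylon bristles, 130 x 45 x 40 mm, bristles down; origin at the centre of its underside
- dish: bystander: white ceramic grip wax dish, 90 mm across, 30 mm tall; origin at the centre of its underside
- edge_tool: bystander: ski edge tool, a block 85 x 32 x 28 mm; origin at the centre of its underside
There are look-alikes about, which are no part of the job. What is shaped like the weight300 but brown or pink is not meant.

How it is judged:
By the outcome, as a careful person would: the job done as asked, in the order asked, and still so for the second after the job is handed in, with the robot touching nothing.
It also fails if it takes over 72 s, if anything falls off the work surface, if the arm or the gripper's body presses on something with over 40 N, if the wrist force passes 120 N, or if a joint passes its speed limit or range.

## Robot

A 6-joint arm with a two-finger parallel gripper is mounted at the origin on the work surface. World frame = base frame: x ahead of the robot, y to its left, z up, the work surface at z = 0. Lengths are in m, angles in degrees, forces in N, time in s.
With the tool pointing down it reaches from about 0.4 to 0.825 m from the base axis. Payload 7 kg.
Tool frame: the origin (TCP) lies on the front face of the gripper's body, between the roots of the fingers; the fingertips stand 66 mm ahead of it and the grasp point (between the pads) lies 47 mm ahead of it; z points along the fingers, y is the line along which they close (so a half turn about z gives the same grasp; the last joint's range is limited). The gripper opens to 88 mm and grips with 3 to 60 N. Pads are 19 mm wide; open, the fingers measure 130 mm over their backs; the gripper's body (78 mm by 193 mm) begins 47 mm behind the grasp point.
Start: joints at [80.449, 20.546, 0.682, 0, -70.136, -16.507], TCP at [0.297, 0.606, 0.292] pointing down, gripper open.
Joint ranges: [-176.03, 176.03], [-82.01, 121.73], [-58.28, 71.71], [-173.87, 95.51], [-174.79, -0.11], [-173.66, 173.66]. Speed limits (degrees/s): [136.94, 136.94, 172.46, 180, 180, 180].

## Interface

Orientations are given as [roll, pitch, yaw] about the fixed x, y, z axes, in that order (R = Rz(yaw) Ry(pitch) Rx(roll)).
In Python, from plant import ctrl gives the robot as it stands.
- The arm moves only by the tool send_rows, never from a script. Its argument "deltas" is a list of rows, each a list of 2 entries, a list of its own where there are three numbers: the shift along the tool's x, y, z each as a share of 800 mm, from -1 to 1, then the turn about the tool's z as a share of 90 degrees, from -1 to 1. A call has exactly 5 rows; each row is the pose to reach, as a shift and turn from the pose commanded when the call began, along the tool's axes at that moment; what a row does not reach only later rows make up. A row lasts 1/12 s, in which the tool goes at most 41.7 mm and 7.16 degrees, less where a joint would pass 70% of its speed; a pose out of reach is approached as far as the arm can. A call with a number of a shift or a turn outside -1 to 1 is refused whole. A call with a gripper value outside its range is refused whole. "gripper" is the opening, from 0 (shut) to 1 (fully open), set as the call begins (left out, the last holds). The fingers move at their own pace and stop on an object; the grip force is fixed at half the most. Time passes only in rows, so rows that repeat a pose let the fingers close, or fill a call up. It gives the time, the measured TCP pose, the force, the opening and the grip force at its end, in the units of the state.
- ctrl.get_obs(): the state, without advancing time (a new reading comes with each control period).
- ctrl.snapshot(name): name is "side" or "top" or "wrist"; returns a dict with "color" (420x560x3 uint8, red, green, blue), "vertical_fov" (degrees; the focal length in pixels is half the picture's height over the tangent of half this angle, whatever the lens; pixels are square), "cx", "cy" (the principal point, pixels), "rvec" (rotation vector, rad) and "tvec" (3), from world to camera coordinates, as OpenCV has them. Camera axes: x right, y down, z forward; pixel columns grow to the right and rows downward; lengths in m; the calibration is good to about 2 mm. A picture is of the moment at which its call begins. There is no depth.
- ctrl.close_job(): hands the job in; it is judged then, once.
Trained networks look in a picture, given as the dict that the camera call returned (one of the last four; its "shot" number tells which), for a name from the list of things; names that differ only in an ending like _2 or _b are one class to them, and where a whole thing is asked for, a point or a joint stands for the part that bears it (a point fixed in the world has none). Each returns a list of dicts, best first, with "conf" (0 to 1); they miss things now and then, are a little off and sometimes report something else, mostly with a low value. They report only what shows in the picture. A call takes as long as a camera call. They do not tell look-alikes from the thing itself.
- ctrl.boxes_of(picture, thing): "xy" ([column, row] as shares, 0 to 1, of the picture: columns of its width, rows of its height, amid what is visible of it).
- ctrl.cut_out(picture, thing): "pixels" (420x560 bool, what is visible of it) and "xy" ([column, row] as shares, 0 to 1, of the picture: columns of its width, rows of its height, amid what is visible of it).
The state is a dict: "clock": time; "joint_pos": joint angles; "qvel": joint speeds; "tau": joint torques, N m; "tool_pos": TCP position; "orientation": TCP orientation; "force": force on the tool from outside, world axes, zero at the start; "moment": the same for the moment, N m; "opening": finger opening in m; "gripper_force": force on a finger pad.
Only numpy, scipy, OpenCV 4.12 (cv2) and the standard library are available. Lean on these libraries where they do the work, as an engineer would, in place of code of your own. Each camera call takes 0.05 s, during which the arm holds its last target. There are 200 camera calls.

## Working session

There is one attempt and no reset: what is moved stays moved. The work goes in short steps, Python scripts to look and compute and a tool call to move; the robot and the scene stay as the last step left them, time stands still between calls to the robot, and variables do not carry over. Pictures are saved under pics/ and viewed, at most 10 in all, crops included, and the job is handed in when it is done.

Besides the shell and the picture viewer there is one more tool, called after "Call:" by a JSON object that holds its "api" and its "payload", one argument or row to a line. send_rows: Moves the arm, as the interface text tells. Shift numbers are shares of 800 mm and turn numbers shares of 90 degrees, none past 1 either way. Its arguments: {"type":"object","properties":{"deltas":{"type":"array","items":{"type":"array"}},"gripper":{"type":"number"}},"required":["deltas"]}

```bash
ls; mkdir -p pics
cat > h.py <<'E'
import numpy as np, cv2
from plant import ctrl
def cam(s):
    f=210/np.tan(np.radians(s["vertical_fov"])/2)
    K=np.array([[f,0,s["cx"]],[0,f,s["cy"]],[0,0,1.]])
    R=cv2.Rodrigues(np.array(s["rvec"],float))[0]; return K,R,np.array(s["tvec"],float)
def ray(s,px,z):
    K,R,t=cam(s); c=-R.T@t; d=R.T@np.linalg.solve(K,[px[0],px[1],1]); return c+d*(z-c[2])/d[2]
def proj(s,P):
    K,R,t=cam(s); p=K@(R@np.array(P,float)+t); return p[:2]/p[2]
E
python3 - <<'E'
from h import *
o=ctrl.get_obs(); print({k:np.round(v,3).tolist() for k,v in o.items()})
for n in ["top","side"]:
    s=ctrl.snapshot(n); cv2.imwrite(f"pics/{n}0.png",s["color"][...,::-1])
    print(n,[k for k in s if k!="color"],s["vertical_fov"],np.round(-cam(s)[1].T@cam(s)[2],3))
    for th in ["weight100","weight200","weight300","balance","pan","mold","spindle_top","brush","dish","edge_tool"]:
        for r in ctrl.cut_out(s,th):
            px=np.array(r["xy"])*[560,420]; print(th,round(r["conf"],2),px.round(),r["pixels"].sum(),ray(s,px,0.02)[:2].round(3))
E
```

```text
pics
{'clock': 0.0, 'joint_pos': [80.448, 20.591, 0.635, -0.019, -70.136, -16.509], 'qvel': [0.048, 0.032, -0.012, -0.011, 0.02, -0.14], 'tau': [0.003, -58.273, 29.305, 6.997, 0.007, -0.0], 'tool_pos': [0.296, 0.606, 0.291], 'orientation': [179.907, -0.009, -26.066], 'force': [0.442, 0.006, 0.471], 'moment': [0.05, 0.01, 0.003], 'gripper_force': 0.0, 'opening': 0.088}
top ['vertical_fov', 'cx', 'cy', 'rvec', 'tvec', 'shot'] 57.41862588559436 [ 0.372 -0.03   0.942]
weight100 0.91 [184. 223.] 354 [0.477 0.22 ]
weight100 0.7 [203. 284.] 368 [0.332 0.165]
weight100 0.64 [255. 268.] 344 [0.371 0.044]
weight100 0.61 [223. 241.] 381 [0.434 0.122]
weight100 0.58 [341. 248.] 124 [ 0.422 -0.162]
weight100 0.5 [277. 240.] 229 [ 0.439 -0.007]
weight200 0.91 [184. 223.] 354 [0.477 0.22 ]
weight200 0.7 [203. 284.] 368 [0.332 0.165]
weight200 0.64 [255. 268.] 344 [0.371 0.044]
weight200 0.61 [223. 241.] 381 [0.434 0.122]
weight200 0.58 [341. 248.] 124 [ 0.422 -0.162]
weight200 0.5 [277. 240.] 229 [ 0.439 -0.007]
weight300 0.91 [184. 223.] 354 [0.477 0.22 ]
weight300 0.7 [203. 284.] 368 [0.332 0.165
[... 1267 characters left out ...]
0 0.9 [229. 207.] 323 [0.431 0.122]
weight300 0.83 [256. 242.] 288 [ 0.444 -0.02 ]
weight300 0.79 [188. 211.] 322 [0.337 0.151]
weight300 0.64 [213. 238.] 372 [0.362 0.032]
weight300 0.62 [234. 183.] 273 [0.475 0.211]
weight300 0.61 [271. 288.] 238 [ 0.421 -0.156]
balance 0.71 [311. 196.] 4317 [0.628 0.081]
pan 0.94 [307. 175.] 1467 [0.658 0.165]
pan 0.58 [228. 154.] 812 [0.506 0.349]
mold 0.96 [349. 217.] 594 [ 0.672 -0.03 ]
spindle_top 0.76 [312. 176.] 1630 [0.668 0.156]
spindle_top 0.45 [312. 195.] 4206 [0.631 0.081]
brush 0.68 [228. 155.] 858 [0.503 0.341]
brush 0.4 [336. 384.] 1085 [ 0.438 -0.391]
dish 0.83 [417. 346.] 1807 [ 0.602 -0.386]
edge_tool 0.56 [336. 384.] 1079 [ 0.438 -0.39 ]
```

Run:
```python
import cv2
t=cv2.imread("pics/top0.png");s=cv2.imread("pics/side0.png")
cv2.imwrite("pics/topc.png",cv2.resize(t[110:310,150:370],None,fx=3,fy=3,interpolation=3)[:600,:])
cv2.imwrite("pics/sidec.png",cv2.resize(s[120:310,160:400],None,fx=3.15,fy=3.15,interpolation=3)[:600,:])
```

```text
(no output)
```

View pics/topc.png

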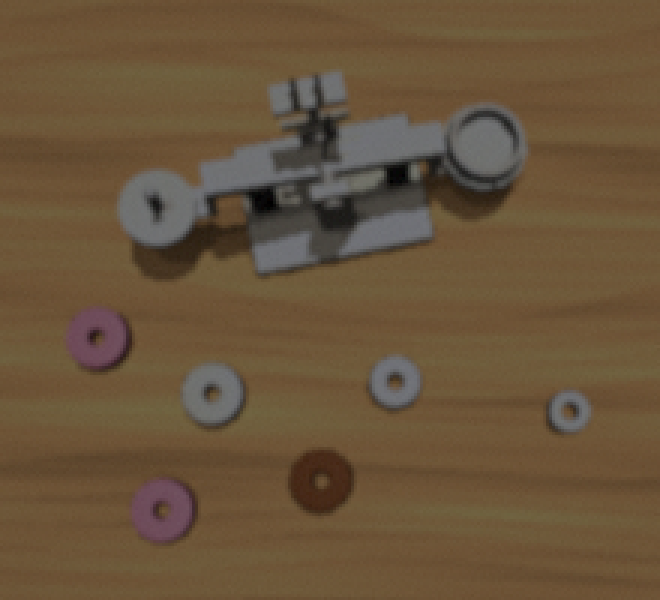

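View pics/sidec.png

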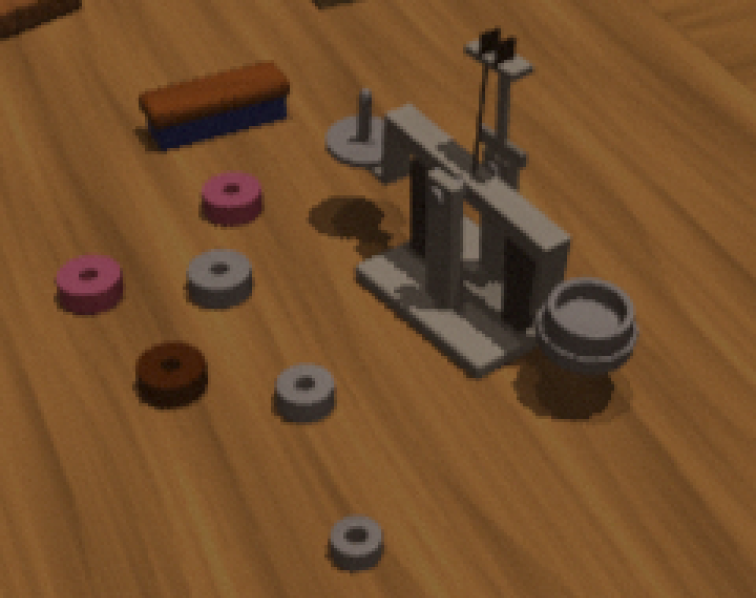

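The top view shows the steel rings. They are weight300 at (221,241), weight200 at (282,237) and weight100 at (340,247). The two pink rings at (183,222) and (204,280) and the brown one at (257,270) are look-alikes. The pan and spindle are at (203,179) on the left and the mold is on the right.

```bash
cat >> h.py <<'E'
def tri(s1,p1,s2,p2):
    P=[cam(s)[0]@np.c_[cam(s)[1],cam(s)[2]] for s in (s1,s2)]
    X=cv2.triangulatePoints(P[0],P[1],np.array(p1,float),np.array(p2,float)).ravel(); return X[:3]/X[3]
E
python3 - <<'E'
from h import *
T=ctrl.snapshot("top");S=ctrl.snapshot("side")
def centre(s,px,z,rad):
    # enclosing steel blob by low saturation, near px
    c=s["color"]; hsv=cv2.cvtColor(c,cv2.COLOR_RGB2HSV); m=((hsv[...,1]<60)&(hsv[...,2]>70)).astype(np.uint8)
    n,l,st,ce=cv2.connectedComponentsWithStats(m); 
    k=[i for i in range(1,n) if st[i,0]-1<=px[0]<=st[i,0]+st[i,2]+1 and st[i,1]-1<=px[1]<=st[i,1]+st[i,3]+1]
    for i in k:
        cn=cv2.findContours((l==i).astype(np.uint8),cv2.RETR_EXTERNAL,cv2.CHAIN_APPROX_NONE)[0][0]
        if st[i,4]>40:
            e=cv2.fitEllipse(cn); print(px,"area",st[i,4],"ell",np.round(e[0],1),np.round(e[1],1),ray(s,e[0],z).round(4))
for n,p,z in [("300",(221,241),.021),("200",(282,237),.0205),("100",(340,247),.017)]: centre(T,p,z,0)
tp=lambda a,b:(150+(a+.5)/3-.5,110+(b+.5)/3-.5); sp=lambda a,b:(160+(a+.5)/3.15-.5,120+(b+.5)/3.15-.5)
p=tri(T,tp(158,208),S,sp(358,140)); print("pan",p, ray(T,tp(158,208),.077),ray(S,sp(358,140),.077))
print("sp",tri(T,tp(155,204),S,sp(365,92)),ray(S,sp(365,92),.123))
m=tri(T,tp(485,142),S,sp(588,312)); print("moldtop",m,ray(T,tp(485,142),.077),ray(S,sp(588,312),.077))
for a in [(258,273),(433,236)]: print("base corner",ray(T,tp(*a),.007))
E
```

```text
(221, 241) area 320 ell [220.4 240.8] [19.4 20.4] [0.4341 0.129  0.021 ]
(282, 237) area 227 ell [281.2 236.8] [16.6 17. ] [ 0.4464 -0.0168  0.0205]
(340, 247) area 135 ell [339.4 246.6] [13.1 13.5] [ 0.4259 -0.1572  0.017 ]
pan [0.56908197 0.16829013 0.07724987] [0.57243224 0.16754252 0.077     ] [0.56695717 0.16875585 0.077     ]
sp [0.56711546 0.15769027 0.12670508] [0.5716641  0.16311271 0.123     ]
moldtop [ 0.63028818 -0.08438062  0.07112516] [ 0.62942542 -0.08430021  0.077     ] [ 0.62577348 -0.09026879  0.077     ]
base corner [0.53512068 0.09790643 0.007     ]
base corner [ 0.56887331 -0.04618225  0.007     ]
```

```bash
cat >> h.py <<'E'
def plan(tgt,yaw,start=None,step=.19):
    """print per-call (shift/0.8 in tool axes, turn/90) to reach tgt, yaw (tool down)"""
    if start is None:
        o=ctrl.get_obs(); start=(np.array(o["tool_pos"]),o["orientation"][2])
    p,y=np.array(start[0],float),start[1]; t=np.array(tgt,float); dy=(yaw-y+180)%360-180
    n=max(1,int(np.ceil(max(np.linalg.norm(t-p)/step,abs(dy)/33))))
    for i in range(n):
        q=p+(t-p)/n; a=np.radians(y); d=q-p if i==0 else d
        x=np.array([np.cos(a),np.sin(a),0]); yy=np.array([np.sin(a),-np.cos(a),0])
        print("  call",i+1,np.round([d@x/.8,d@yy/.8,-d[2]/.8],4).tolist(),round(-dy/n/90,4)); y+=dy/n
    return t,yaw
E
python3 - <<'E'
from h import *
plan([.570,.166,.27],-77)
E
```

```text
call 1 [0.183, 0.1148, 0.0092] 0.1887
  call 2 [0.2085, 0.0563, 0.0092] 0.1887
  call 3 [0.2159, -0.007, 0.0092] 0.1887
```

Call:
{"api": "send_rows", "payload": {
  "deltas": [
    [[0.037, 0.023, 0.002], 0.038],
    [[0.073, 0.046, 0.004], 0.076],
    [[0.11, 0.069, 0.006], 0.114],
    [[0.147, 0.092, 0.008], 0.151],
    [[0.183, 0.115, 0.009], 0.189]
  ],
  "gripper": 0
}}

```text
clock: 1.62
tool_pos: [0.3882, 0.4579, 0.2849]
orientation: [180.0, -0.0, -43.2]
force: [0.8, 0.6, -0.2]
opening: 0.0598
gripper_force: 0.0
```

Call:
{"api": "send_rows", "payload": {
  "deltas": [
    [[0.042, 0.011, 0.002], 0.038],
    [[0.084, 0.022, 0.004], 0.076],
    [[0.126, 0.033, 0.006], 0.114],
    [[0.168, 0.044, 0.008], 0.151],
    [[0.2085, 0.056, 0.009], 0.189]
  ]
}}

```text
clock: 2.03
tool_pos: [0.4796, 0.3112, 0.2779]
orientation: [-180.0, 0.0, -60.2]
force: [0.6, 1.7, -0.4]
opening: 0.0266
gripper_force: 0.0
```

Call:
{"api": "send_rows", "payload": {
  "deltas": [
    [[0.044, -0.001, 0.002], 0.038],
    [[0.088, -0.003, 0.004], 0.076],
    [[0.132, -0.004, 0.006], 0.114],
    [[0.176, -0.006, 0.008], 0.151],
    [[0.216, -0.007, 0.009], 0.189]
  ]
}}

```text
clock: 2.45
tool_pos: [0.5707, 0.164, 0.2706]
orientation: [-180.0, -0.0, -77.3]
force: [0.3, 0.8, 0.4]
opening: 0.0004
gripper_force: 0.0
```

Run:
```python
from h import *
o=ctrl.get_obs(); print({k:np.round(o[k],4).tolist() for k in ["clock","tool_pos","orientation","force","joint_pos"]})
s=ctrl.snapshot("wrist"); cv2.imwrite("pics/w0.png",s["color"][...,::-1])
print(np.round(-cam(s)[1].T@cam(s)[2],3),s["vertical_fov"],proj(s,[.570,.166,.123]),proj(s,[.569,.17,.077]))
```

```text
{'clock': 2.45, 'tool_pos': [0.5707, 0.164, 0.2706], 'orientation': [-179.9864, -0.0002, -77.2589], 'force': [0.3086, 0.8389, 0.3868], 'joint_pos': [34.8781, 13.8119, -11.7383, 0.0059, -64.4373, -22.1395]}
[0.586 0.1   0.362] 68.60161157207128 [279.94326042 219.39137292] [279.84950087 210.32897015]
```

View pics/w0.png

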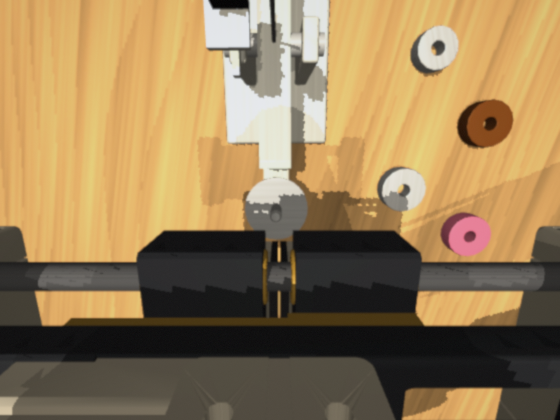

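Run:
```python
from h import *
o=ctrl.get_obs(); s=ctrl.snapshot("wrist")
c=s["color"][165:305,190:370,::-1]; c=cv2.resize(c,None,fx=4,fy=4,interpolation=3)
cv2.imwrite("pics/w0c.png",c)
p=np.array(o["tool_pos"])
for d in (0,.047,.066): print(d,proj(s,p-[0,0,d]))
print(s["cx"],s["cy"])
```

```text
0 [280.84515796 332.19852895]
0.047 [280.13644104 271.8198017 ]
0.066 [279.95840898 256.6524632 ]
278.6535776422558 211.28728746346854
```

View pics/w0c.png

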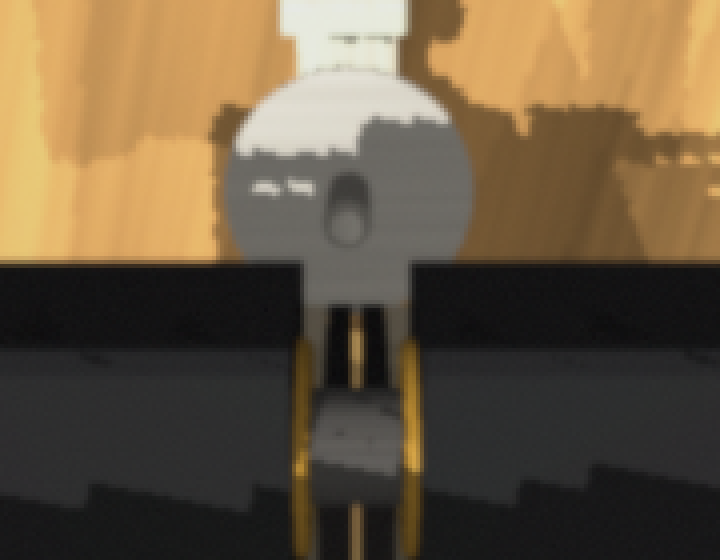

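Run:
```python
from h import *
s=ctrl.snapshot("wrist"); print(ray(s,(276.5,221.7),.123))
plan([.5716,.168,.193],-77)
```

```text
[0.57296801 0.16654379 0.123     ]
  call 1 [-0.0049, -0.0022, 0.0966] -0.0033
```

Call:
{"api": "send_rows", "payload": {
  "deltas": [
    [[-0.004, -0.002, 0.03], -0.003],
    [[-0.004, -0.002, 0.06], -0.003],
    [[-0.004, -0.002, 0.085], -0.003],
    [[-0.004, -0.002, 0.096], -0.003],
    [[-0.004, -0.002, 0.096], -0.003]
  ]
}}

```text
clock: 3.02
tool_pos: [0.5695, 0.1694, 0.1917]
orientation: [179.8, -0.1, -76.8]
force: [0.3, 0.6, 0.4]
opening: 0.0004
gripper_force: 0.0
```

```bash
cat >> h.py <<'E'
def avg(n=6):
    f=[];
    for i in range(n):
        s=ctrl.snapshot("side"); f.append(ctrl.get_obs()["force"])
    o=ctrl.get_obs(); print("F",np.mean(f,0).round(2),np.std(f,0).round(2),"pos",np.round(o["tool_pos"],4),o["orientation"][2],"t",o["clock"]); return s
E
python3 -c "
from h import *
avg()"
```

```text
F [0.22 0.19 0.34] [0.44 0.51 0.86] pos [0.5713 0.1697 0.1952] -76.79189763155968 t 3.3167
```

Call:
{"api": "send_rows", "payload": {
  "deltas": [
    [[0, 0, 0.002], 0],
    [[0, 0, 0.004], 0],
    [[0, 0, 0.006], 0],
    [[0, 0, 0.0075], 0],
    [[0, 0, 0.009], 0]
  ]
}}

```text
clock: 3.73
tool_pos: [0.5709, 0.1694, 0.1866]
orientation: [-180.0, 0.0, -76.8]
force: [-1.6, 1.3, 0.8]
opening: 0.0005
gripper_force: 0.9
```

Call:
{"api": "send_rows", "payload": {
  "deltas": [
    [[0, 0, 0.001], 0],
    [[0, 0, 0.002], 0],
    [[0, 0, 0.003], 0],
    [[0, 0, 0.004], 0],
    [[0, 0, 0.005], 0]
  ]
}}

```text
clock: 4.15
tool_pos: [0.5709, 0.1694, 0.1826]
orientation: [-180.0, 0.0, -76.8]
force: [-0.6, 1.7, 1.9]
opening: 0.0001
gripper_force: 1.0
```

```bash
python3 -c "
from h import *
s=avg()
cv2.imwrite('pics/s1c.png',cv2.resize(s['color'][110:260,240:400,::-1],None,fx=4,fy=4,interpolation=3))"
```

```text
F [-0.3   1.48  1.99] [0.34 0.85 0.44] pos [0.5709 0.1693 0.1826] -76.81683701705673 t 4.45
```

Call:
{"api": "send_rows", "payload": {
  "deltas": [
    [[0, 0, 0.0015], 0],
    [[0, 0, 0.003], 0],
    [[0, 0, 0.005], 0],
    [[0, 0, 0.007], 0],
    [[0, 0, 0.008], 0]
  ]
}}

```text
clock: 4.87
tool_pos: [0.5709, 0.1694, 0.176]
orientation: [-180.0, 0.0, -76.8]
force: [-0.4, 4.3, 2.8]
opening: 0.0003
gripper_force: 1.4
```

```bash
python3 -c "
from h import *
s=avg(16)
cv2.imwrite('pics/s1c.png',cv2.resize(s['color'][110:260,240:400,::-1],None,fx=4,fy=4,interpolation=3))"
```

```text
F [0.07 2.2  2.64] [0.65 0.44 0.53] pos [0.5708 0.1693 0.1762] -76.81609641894606 t 5.6667
```

View pics/s1c.png

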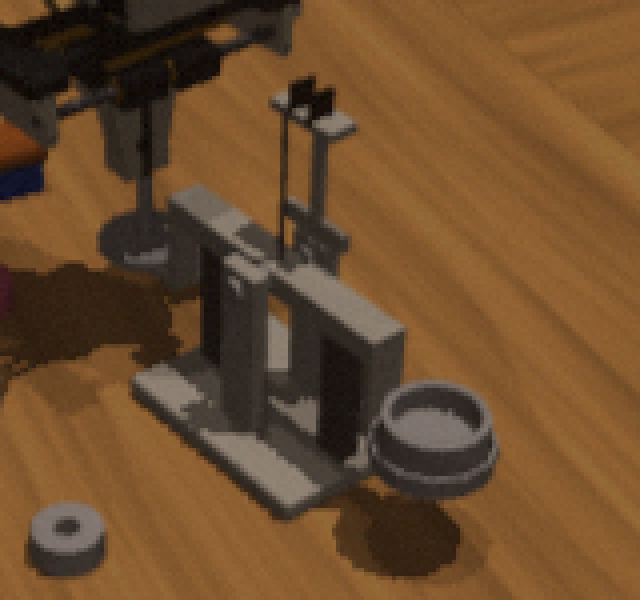

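The side view shows the fingers on the spindle with the beam near level, and the push-back is about 2.4 N. I'll lift off and re-tare before choosing a weight.

Call:
{"api": "send_rows", "payload": {
  "deltas": [
    [[0, 0, -0.004], 0],
    [[0, 0, -0.008], 0],
    [[0, 0, -0.012], 0],
    [[0, 0, -0.018], 0],
    [[0, 0, -0.026], 0]
  ]
}}

```text
clock: 6.08
tool_pos: [0.5703, 0.1689, 0.1969]
orientation: [179.9, -0.0, -76.8]
force: [0.5, -0.7, -0.7]
opening: 0.0003
gripper_force: 0.0
```

Call:
{"api": "send_rows", "payload": {
  "deltas": [
    [[0, 0, -0.02], 0],
    [[0, 0, -0.04], 0],
    [[0, 0, -0.05], 0],
    [[0, 0, -0.05], 0],
    [[0, 0, -0.05], 0]
  ]
}}

```text
clock: 6.5
tool_pos: [0.5707, 0.1693, 0.2371]
orientation: [-180.0, 0.0, -76.8]
force: [-0.5, 0.1, -0.1]
opening: 0.0002
gripper_force: 0.0
```

```bash
python3 -c "
from h import *
avg(20)
plan([.434,.129,.16],-77)"
```

```text
F [ 0.07 -0.22  0.11] [0.36 0.56 0.54] pos [0.5708 0.1693 0.237 ] -76.81931990460143 t 7.5
  call 1 [0.0101, 0.178, 0.0962] 0.002
```

Call:
{"api": "send_rows", "payload": {
  "deltas": [
    [[0.002, 0.04, 0.01], 0.002],
    [[0.004, 0.08, 0.03], 0.002],
    [[0.006, 0.12, 0.05], 0.002],
    [[0.008, 0.16, 0.075], 0.002],
    [[0.01, 0.178, 0.096], 0.002]
  ],
  "gripper": 0.8
}}

```text
clock: 7.92
tool_pos: [0.4305, 0.1273, 0.1593]
orientation: [179.9, 0.0, -77.0]
force: [-1.2, -0.1, -0.3]
opening: 0.0282
gripper_force: 0.0
```

Call:
{"api": "send_rows", "payload": {
  "deltas": [
    [[0, 0, 0], 0],
    [[0, 0, 0], 0],
    [[0, 0, 0], 0],
    [[0, 0, 0], 0],
    [[0, 0, 0], 0]
  ]
}}

```text
clock: 8.33
tool_pos: [0.435, 0.1296, 0.1607]
orientation: [-179.9, 0.0, -77.0]
force: [-0.4, 0.6, 0.1]
opening: 0.0617
gripper_force: 0.0
```

Run:
```python
from h import *
o=ctrl.get_obs(); s=ctrl.snapshot("wrist"); p=np.array(o["tool_pos"]); print(p,o["orientation"])
print("pred top centre",proj(s,[.4341,.129,.021]),"tips",proj(s,p-[0,0,.066]))
for r in ctrl.cut_out(s,"weight300"):
    px=np.array(r["xy"])*[560,420]; cn=max(cv2.findContours(r["pixels"].astype(np.uint8),0,1)[0],key=len)
    print(round(r["conf"],2),px.round(1),r["pixels"].sum(),ray(s,px,.021)[:2].round(4),np.round(cv2.fitEllipse(cn)[0],1))
cv2.imwrite("pics/w1.png",s["color"][...,::-1])
```

```text
[0.43495473 0.12957862 0.16067991] [-1.79936105e+02  2.45378974e-02 -7.70073717e+01]
pred top centre [281.07627542 219.02849727] tips [280.1916614  256.42931079]
0.81 [396.6 122.6] 3938 [0.3693 0.0398] [394.5 124.3]
0.67 [279.1 223.5] 3085 [0.4348 0.1329] [279.7 217.1]
0.63 [385.4 252.5] 143 [0.3462 0.1373] [384.1 254.3]
0.58 [225.8 305.7] 632 [0.4622 0.2134] [223.6 305.1]
0.42 [ 47.6 210.3] 3409 [0.612 0.163] [ 42.7 209.6]
```

View pics/w1.png

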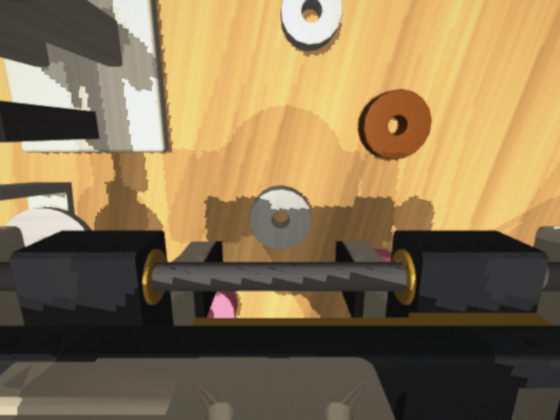

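The wrist view shows the steel ring at (281,217), between the fingers. Brown is at (396,124), pink pieces show at the fingers' edges, and the smaller steel weight200 is at (311,13). The steel ring in the gripper is the one the size of the brown and pink look-alikes (64 px in the top crop), so it is weight300.

Run:
```python
from h import *
s=ctrl.snapshot("wrist"); q=ray(s,(280.7,217),.021); print(q)
# hole refinement: darkest/most saturated spot near centre
c=cv2.cvtColor(s["color"],cv2.COLOR_RGB2HSV)[205:232,265:297]; m=(c[...,1]>70)
print([ (np.argwhere(m).mean(0)[::-1]+[265,205]).round(1), m.sum()])
cv2.imwrite("pics/w1c.png",cv2.resize(s["color"][170:270,220:340,::-1],None,fx=5,fy=5,interpolation=3))
plan([q[0],q[1],.075],-77)
```

```text
[0.43431441 0.1270594  0.021     ]
[array([279.4, 216.9]), np.int64(128)]
  call 1 [0.0026, 0.0007, 0.1066] -0.0002
```

View pics/w1c.png

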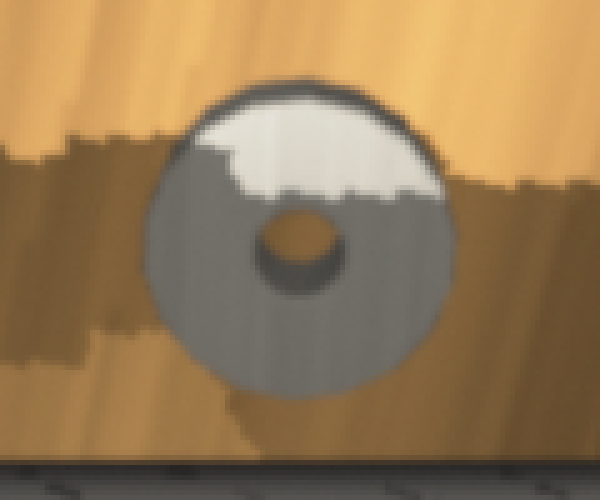

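The crop shows a steel ring with an evenly grey face and its hole at px (279.6,219.4). That agrees with the top camera, so I'll grasp it.

Call:
{"api": "send_rows", "payload": {
  "deltas": [
    [[0.0005, 0, 0.03], 0],
    [[0.0005, 0, 0.06], 0],
    [[0.0005, 0, 0.085], 0],
    [[0.0005, 0, 0.1], 0],
    [[0.0005, 0, 0.107], 0]
  ]
}}

```text
clock: 8.9
tool_pos: [0.4335, 0.1281, 0.0729]
orientation: [179.9, -0.1, -77.0]
force: [0.8, -0.5, 0.1]
opening: 0.0702
gripper_force: 0.0
```

Call:
{"api": "send_rows", "payload": {
  "deltas": [
    [[0, 0, 0], 0],
    [[0, 0, 0], 0],
    [[0, 0, 0], 0],
    [[0, 0, 0], 0],
    [[0, 0, 0], 0]
  ],
  "gripper": 0.3
}}

```text
clock: 9.32
tool_pos: [0.4345, 0.129, 0.0754]
orientation: [-179.9, 0.0, -77.0]
force: [-0.6, 0.7, 3.1]
opening: 0.0492
gripper_force: 30.0
```

Call:
{"api": "send_rows", "payload": {
  "deltas": [
    [[0, 0, 0], 0],
    [[0, 0, 0], 0],
    [[0, 0, 0], 0],
    [[0, 0, 0], 0],
    [[0, 0, 0], 0]
  ]
}}

```text
clock: 9.73
tool_pos: [0.4345, 0.129, 0.0754]
orientation: [-179.9, 0.0, -77.0]
force: [-1.6, 0.5, 7.6]
opening: 0.0494
gripper_force: 30.0
```

Call:
{"api": "send_rows", "payload": {
  "deltas": [
    [[0, 0, -0.01], 0],
    [[0, 0, -0.04], 0],
    [[0, 0, -0.08], 0],
    [[0, 0, -0.12], 0],
    [[0, 0, -0.16], 0]
  ]
}}

```text
clock: 10.15
tool_pos: [0.4332, 0.128, 0.2042]
orientation: [179.9, -0.0, -77.0]
force: [0.7, 1.0, -4.0]
opening: 0.049
gripper_force: 30.0
```

Call:
{"api": "send_rows", "payload": {
  "deltas": [
    [[0, 0, -0.01], 0],
    [[0, 0, -0.01], 0],
    [[0, 0, -0.01], 0],
    [[0, 0, -0.01], 0],
    [[0, 0, -0.01], 0]
  ]
}}

```text
clock: 10.57
tool_pos: [0.4332, 0.128, 0.2089]
orientation: [179.8, -0.1, -77.0]
force: [-0.9, 0.3, -3.3]
opening: 0.0493
gripper_force: 30.0
```

```bash
python3 -c "
from h import *
avg(4)
plan([.572,.167,.212],-77)"
```

```text
F [-0.34 -0.08 -2.82] [0.18 0.18 0.54] pos [0.4338 0.1284 0.2097] -77.0028705447533 t 10.7667
  call 1 [-0.0081, -0.1792, -0.0029] -0.0
```

Call:
{"api": "send_rows", "payload": {
  "deltas": [
    [[-0.002, -0.04, -0.003], 0],
    [[-0.004, -0.085, -0.003], 0],
    [[-0.006, -0.13, -0.003], 0],
    [[-0.008, -0.165, -0.003], 0],
    [[-0.008, -0.179, -0.003], 0]
  ]
}}

```text
clock: 11.18
tool_pos: [0.5755, 0.1681, 0.2117]
orientation: [180.0, -0.0, -77.0]
force: [1.2, 0.3, -2.7]
opening: 0.0496
gripper_force: 30.0
```

Call:
{"api": "send_rows", "payload": {
  "deltas": [
    [[0, 0, 0], 0],
    [[0, 0, 0], 0],
    [[0, 0, 0], 0],
    [[0, 0, 0], 0],
    [[0, 0, 0], 0]
  ]
}}

```text
clock: 11.6
tool_pos: [0.5714, 0.1669, 0.2133]
orientation: [-180.0, 0.0, -77.0]
force: [0.4, 0.4, -3.1]
opening: 0.0495
gripper_force: 30.0
```

Run:
```python
from h import *
o=ctrl.get_obs(); p=np.array(o["tool_pos"]); print(p,o["orientation"])
S=ctrl.snapshot("side");W=ctrl.snapshot("wrist");T=ctrl.snapshot("top")
a=cv2.resize(S["color"][120:195,235:335],None,fx=4,fy=4,interpolation=3)
b=cv2.resize(W["color"][180:270,220:340],None,fx=3.3333,fy=3.3333,interpolation=3)
cv2.imwrite("pics/c2.png",np.hstack([a,b])[...,::-1])
for n,s in(("side",S),("wrist",W)): print(n,"wt bottom",proj(s,p-[0,0,.0754]),"sp top",proj(s,[.572,.167,.123]),"pan",proj(s,[.571,.1715,.077]))
```

```text
[0.57141719 0.16693048 0.21334512] [-1.79982528e+02  1.16489186e-02 -7.69786223e+01]
side wt bottom [274.66711771 142.78376331] sp top [275.02390468 148.0627138 ] pan [274.37154204 163.16616594]
wrist wt bottom [280.25883588 249.98126648] sp top [279.21632906 241.02344576] pan [279.08175109 226.2803063 ]
```

View pics/c2.png

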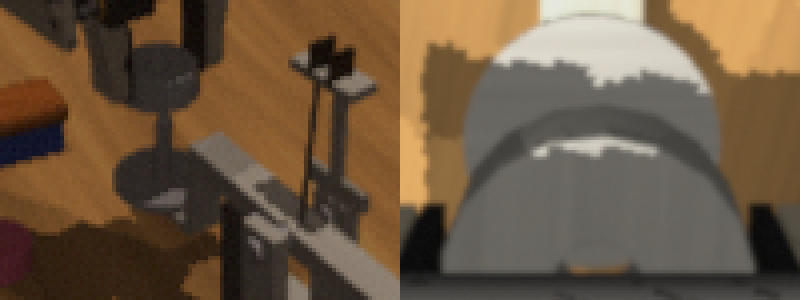

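Run:
```python
from h import *
o=ctrl.get_obs(); p=np.array(o["tool_pos"]); W=ctrl.snapshot("wrist")
a=np.radians(-77); x=np.array([np.cos(a),np.sin(a),0])
zt=p[2]-.0754+.021
print("weight rim pred",proj(W,np.r_[p[:2],zt]+x*.025)," obs 221.1; px/mm",proj(W,np.r_[p[:2],zt]+x*.026)-proj(W,np.r_[p[:2],zt]+x*.025))
for c in ([.5718,.1715],): 
    e=np.r_[c,.077]+x*.0299+[0,0,.003]; print("pan rim pred",proj(W,e)," obs ~186.3",proj(W,e+x*.001)-proj(W,e))
g=cv2.cvtColor(W["color"],cv2.COLOR_RGB2GRAY).astype(float)
print("col279 profile",[(r,int(g[r,276:283].mean())) for r in range(180,262,1)])
```

```text
weight rim pred [280.28424708 218.38539035]  obs 221.1; px/mm [ 0.00427204 -1.96066256]
pan rim pred [278.4482802  188.56474266]  obs ~186.3 [ 8.27598456e-04 -1.33493048e+00]
col279 profile [(180, 227), (181, 227), (182, 224), (183, 211), (184, 189), (185, 211), (186, 220), (187, 221), (188, 219), (189, 217), (190, 214), (191, 212), (192, 211), (193, 210), (194, 212), (195, 214), (196, 216), (197, 215), (198, 213), (199, 208), (200, 200), (201, 198), (202, 193), (203, 169), (204, 151), (205, 139), (206, 115), (207, 103), (208, 102), (209, 101), (210, 100), (211, 93), (212, 83), (213, 80), (214, 81), (215, 82), (216, 82), (217, 83), (218, 83), (219, 88), (220, 110), (221, 156), (222, 193), (223, 193), (224, 180), (225, 166), (226, 142), (227, 112), (228, 102), (229, 101), (230, 101), (231, 101), (232, 101), (233, 101), (234, 101), (235, 100), (236, 101), (237, 100), (238, 100), (239, 100), (240, 100), (241, 100), (242, 100), (243, 100), (244, 100), (245, 100), (246, 100), (247, 100), (248, 100), (249, 100), (250, 99), (251, 99), (252, 97), (253, 97), (254, 99), (255, 101), (256, 101), (257, 100), (258, 99), (259, 97), (260, 94), (261, 80)]
```

The side view shows the ring right above the spindle. In the wrist view the ring and pan centres agree to about 0.5 mm sideways. I'll make a small correction and then descend, following the spindle's lean.

Call:
{"api": "send_rows", "payload": {
  "deltas": [
    [[0.001, -0.0008, 0.003], 0],
    [[0.001, -0.0008, 0.006], 0],
    [[0.001, -0.0008, 0.009], 0],
    [[0.001, -0.0008, 0.012], 0],
    [[0.001, -0.0008, 0.014], 0]
  ]
}}

```text
clock: 12.22
tool_pos: [0.5728, 0.1663, 0.2012]
orientation: [180.0, -0.0, -77.0]
force: [0.6, -0.3, -2.8]
opening: 0.0495
gripper_force: 30.0
```

Call:
{"api": "send_rows", "payload": {
  "deltas": [
    [[0, 0, 0.003], 0],
    [[-0.0002, 0, 0.006], 0],
    [[-0.0005, 0, 0.009], 0],
    [[-0.0008, 0, 0.012], 0],
    [[-0.001, 0, 0.014], 0]
  ]
}}

```text
clock: 12.63
tool_pos: [0.5729, 0.1671, 0.1904]
orientation: [-180.0, -0.0, -77.0]
force: [-0.4, -1.4, -0.8]
opening: 0.0492
gripper_force: 30.0
```

```bash
python3 -c "
from h import *
s=avg(6)
cv2.imwrite('pics/s3.png',cv2.resize(s['color'][120:195,235:335,::-1],None,fx=6,fy=6,interpolation=3))"
```

```text
F [ 0.95 -2.08 -1.14] [0.47 0.33 0.86] pos [0.5728 0.1671 0.1907] -76.99943951673926 t 12.9333
```

View pics/s3.png

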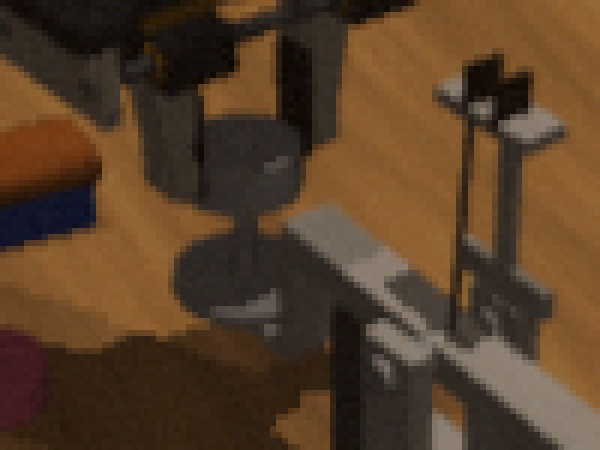

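The force shows the ring resting on the spindle's cone (1.7 N up, pushed toward -y), and the side view shows it at the spindle tip. I'll raise it, shift about 2.5 mm toward the pivot and retry.

Call:
{"api": "send_rows", "payload": {
  "deltas": [
    [[0, 0, -0.004], 0],
    [[0, 0, -0.008], 0],
    [[0.001, -0.0003, -0.012], 0],
    [[0.002, -0.0006, -0.014], 0],
    [[0.0031, -0.0006, -0.014], 0]
  ]
}}

```text
clock: 13.35
tool_pos: [0.574, 0.1653, 0.2024]
orientation: [-179.9, 0.0, -77.0]
force: [-0.0, -0.1, -2.7]
opening: 0.0495
gripper_force: 30.0
```

```bash
python3 -c "
from h import *
avg(6)"
```

```text
F [ 0.05 -0.03 -3.04] [0.48 0.58 0.41] pos [0.5737 0.1649 0.2016] -76.99759060488492 t 13.65
```

Call:
{"api": "send_rows", "payload": {
  "deltas": [
    [[0, 0, 0.003], 0],
    [[0, 0, 0.006], 0],
    [[0, 0, 0.009], 0],
    [[-0.0003, 0, 0.011], 0],
    [[-0.0006, 0, 0.013], 0]
  ]
}}

```text
clock: 14.07
tool_pos: [0.5736, 0.1653, 0.191]
orientation: [180.0, -0.0, -77.0]
force: [-0.2, -1.3, -2.7]
opening: 0.0497
gripper_force: 30.0
```

```bash
python3 -c "
from h import *
avg(6)"
```

```text
F [-0.24 -0.14 -3.27] [0.42 0.68 0.44] pos [0.5738 0.1654 0.1915] -76.99818450842317 t 14.3667
```

Call:
{"api": "send_rows", "payload": {
  "deltas": [
    [[-0.0003, 0, 0.003], 0],
    [[-0.0006, 0, 0.006], 0],
    [[-0.001, 0, 0.01], 0],
    [[-0.0014, 0, 0.014], 0],
    [[-0.0018, 0, 0.018], 0]
  ]
}}

```text
clock: 14.78
tool_pos: [0.5734, 0.1664, 0.1767]
orientation: [180.0, -0.0, -77.0]
force: [0.3, -2.5, 0.1]
opening: 0.0496
gripper_force: 30.0
```

```bash
python3 -c "
from h import *
avg(6)"
```

```text
F [ 1.19 -3.54 -1.51] [0.5  0.79 0.32] pos [0.5733 0.1664 0.177 ] -77.00565599006258 t 15.0833
```

Call:
{"api": "send_rows", "payload": {
  "deltas": [
    [[0.0005, 0, -0.001], 0],
    [[0.001, 0, -0.002], 0],
    [[0.0014, -0.0001, -0.002], 0],
    [[0.0018, -0.0002, -0.002], 0],
    [[0.0018, -0.0002, -0.002], 0]
  ]
}}

```text
clock: 15.5
tool_pos: [0.5739, 0.1658, 0.1786]
orientation: [-180.0, 0.0, -77.0]
force: [0.8, 0.0, -3.6]
opening: 0.0493
gripper_force: 30.0
```

```bash
python3 -c "
from h import *
s=avg(8)
cv2.imwrite('pics/s4.png',cv2.resize(s['color'][120:195,235:335,::-1],None,fx=6,fy=6,interpolation=3))"
```

```text
F [ 0.06  0.05 -3.01] [0.36 0.33 0.28] pos [0.5738 0.1655 0.1785] -76.99452668035151 t 15.9
```

View pics/s4.png

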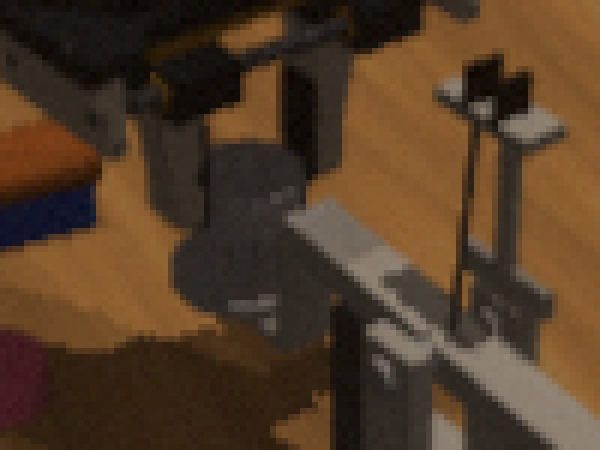

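The side view shows the ring threaded on the spindle with no contact force, and lateral clearance has been found. I'll continue down along the lean.

Call:
{"api": "send_rows", "payload": {
  "deltas": [
    [[-0.0001, 0, 0.003], 0],
    [[-0.0003, 0, 0.006], 0],
    [[-0.0005, 0, 0.009], 0],
    [[-0.0007, 0, 0.011], 0],
    [[-0.0009, 0, 0.013], 0]
  ]
}}

```text
clock: 16.32
tool_pos: [0.5736, 0.1661, 0.1678]
orientation: [180.0, -0.0, -77.0]
force: [0.5, -0.2, -3.2]
opening: 0.049
gripper_force: 30.0
```

```bash
python3 -c "
from h import *
avg(6)"
```

```text
F [-0.43  0.41 -2.63] [0.52 0.51 0.33] pos [0.5737 0.1662 0.1683] -76.99781481297634 t 16.6167
```

Call:
{"api": "send_rows", "payload": {
  "deltas": [
    [[-0.0002, 0, 0.002], 0],
    [[-0.0004, 0, 0.004], 0],
    [[-0.0006, 0, 0.006], 0],
    [[-0.0008, 0, 0.008], 0],
    [[-0.001, 0, 0.01], 0]
  ]
}}

```text
clock: 17.03
tool_pos: [0.5735, 0.1669, 0.1599]
orientation: [180.0, -0.0, -77.0]
force: [-0.4, -0.3, -2.7]
opening: 0.0495
gripper_force: 30.0
```

```bash
python3 -c "
from h import *
avg(6)"
```

```text
F [ 0.08  0.37 -3.01] [0.34 0.63 0.25] pos [0.5735 0.1669 0.1602] -76.9964554775053 t 17.3333
```

Call:
{"api": "send_rows", "payload": {
  "deltas": [
    [[-0.0002, 0, 0.002], 0],
    [[-0.0005, 0, 0.004], 0],
    [[-0.0007, 0, 0.006], 0],
    [[-0.0009, 0, 0.008], 0],
    [[-0.001, 0, 0.0095], 0]
  ]
}}

```text
clock: 17.75
tool_pos: [0.5733, 0.1675, 0.1524]
orientation: [180.0, -0.0, -77.0]
force: [0.1, -1.5, -0.5]
opening: 0.0492
gripper_force: 30.0
```

```bash
python3 -c "
from h import *
avg(6)"
```

```text
F [-0.   -0.9  -2.22] [0.56 0.61 0.58] pos [0.5733 0.1676 0.1526] -76.99923315097934 t 18.05
```

Call:
{"api": "send_rows", "payload": {
  "deltas": [
    [[0.0002, 0, 0.001], 0],
    [[0.0004, 0, 0.002], 0],
    [[0.0006, 0, 0.003], 0],
    [[0.0008, 0, 0.004], 0],
    [[0.001, 0, 0.005], 0]
  ]
}}

```text
clock: 18.47
tool_pos: [0.5735, 0.1668, 0.1485]
orientation: [-180.0, -0.0, -77.0]
force: [0.5, -1.8, -0.8]
opening: 0.0495
gripper_force: 30.0
```

```bash
python3 -c "
from h import *
avg(6)"
```

```text
F [ 0.78 -1.53 -1.15] [0.43 0.4  0.47] pos [0.5735 0.1669 0.1486] -76.99692118719715 t 18.7667
```

Call:
{"api": "send_rows", "payload": {
  "deltas": [
    [[0.0008, 0, 0.001], 0],
    [[0.0012, 0, 0.002], 0],
    [[0.0016, 0, 0.0035], 0],
    [[0.002, 0, 0.005], 0],
    [[0.0022, 0, 0.006], 0]
  ]
}}

```text
clock: 19.18
tool_pos: [0.5739, 0.1653, 0.1436]
orientation: [-180.0, 0.0, -77.0]
force: [-0.3, 0.4, -1.6]
opening: 0.0496
gripper_force: 30.0
```

Call:
{"api": "send_rows", "payload": {
  "deltas": [
    [[0.0002, 0, 0.001], 0],
    [[0.0004, 0, 0.002], 0],
    [[0.0006, 0, 0.003], 0],
    [[0.0006, 0, 0.004], 0],
    [[0.0006, 0, 0.0045], 0]
  ]
}}

```text
clock: 19.6
tool_pos: [0.5741, 0.1646, 0.1402]
orientation: [-180.0, -0.0, -77.0]
force: [0.6, -0.4, -0.9]
opening: 0.0492
gripper_force: 30.0
```

```bash
python3 -c "
from h import *
avg(10)"
```

```text
F [ 0.45 -0.54 -0.67] [0.48 0.56 0.71] pos [0.5741 0.1647 0.1402] -76.99608564184658 t 20.1
```

Call:
{"api": "send_rows", "payload": {
  "deltas": [
    [[0, 0, 0.001], 0],
    [[0, 0, 0.002], 0],
    [[0, 0, 0.003], 0],
    [[0, 0, 0.0035], 0],
    [[0, 0, 0.0035], 0]
  ]
}}

```text
clock: 20.52
tool_pos: [0.5739, 0.1645, 0.1372]
orientation: [180.0, -0.0, -77.0]
force: [0.7, -2.8, 0.4]
opening: 0.0496
gripper_force: 30.0
```

```bash
python3 -c "
from h import *
avg(10)"
```

```text
F [ 0.43 -2.24  0.79] [0.27 0.53 0.62] pos [0.5739 0.1647 0.1374] -76.99593698154132 t 21.0167
```

Call:
{"api": "send_rows", "payload": {
  "deltas": [
    [[0.0004, 0, -0.0005], 0],
    [[0.0008, 0, -0.001], 0],
    [[0.0012, 0, -0.001], 0],
    [[0.0014, 0, -0.001], 0],
    [[0.0014, 0, -0.001], 0]
  ]
}}

```text
clock: 21.43
tool_pos: [0.5744, 0.164, 0.1382]
orientation: [-180.0, 0.0, -77.0]
force: [-0.6, 1.3, -0.4]
opening: 0.0494
gripper_force: 30.0
```

```bash
python3 -c "
from h import *
avg(10)"
```

```text
F [-0.13  1.75 -0.77] [0.55 0.55 0.42] pos [0.5743 0.1637 0.1382] -76.99790416070063 t 21.9333
```

Call:
{"api": "send_rows", "payload": {
  "deltas": [
    [[-0.0004, 0, 0.0003], 0],
    [[-0.0004, 0, 0.0003], 0],
    [[-0.0004, 0, 0.0003], 0],
    [[-0.0004, 0, 0.0003], 0],
    [[-0.0004, 0, 0.0003], 0]
  ]
}}

```text
clock: 22.35
tool_pos: [0.5743, 0.1637, 0.138]
orientation: [-180.0, -0.0, -77.0]
force: [1.1, -1.0, 0.4]
opening: 0.0488
gripper_force: 30.0
```

Call:
{"api": "send_rows", "payload": {
  "deltas": [
    [[0, 0, 0], 0],
    [[0, 0, 0], 0],
    [[0, 0, 0], 0],
    [[0, 0, 0], 0],
    [[0, 0, 0], 0]
  ],
  "gripper": 0.8
}}

```text
clock: 22.77
tool_pos: [0.574, 0.164, 0.1379]
orientation: [180.0, -0.0, -77.0]
force: [1.0, -0.0, 0.7]
opening: 0.0694
gripper_force: 0.0
```

Call:
{"api": "send_rows", "payload": {
  "deltas": [
    [[0, 0, 0], 0],
    [[0, 0, 0], 0],
    [[0, 0, 0], 0],
    [[0, 0, 0], 0],
    [[0, 0, 0], 0]
  ]
}}

```text
clock: 23.18
tool_pos: [0.5742, 0.1639, 0.1379]
orientation: [180.0, -0.0, -77.0]
force: [-0.1, 0.1, -0.2]
opening: 0.0701
gripper_force: 0.0
```

Call:
{"api": "send_rows", "payload": {
  "deltas": [
    [[0, 0, -0.01], 0],
    [[0, 0, -0.03], 0],
    [[0, 0, -0.06], 0],
    [[0, 0, -0.09], 0],
    [[0, 0, -0.12], 0]
  ]
}}

```text
clock: 23.6
tool_pos: [0.5741, 0.1638, 0.2356]
orientation: [-180.0, -0.0, -77.0]
force: [0.9, 0.6, 0.0]
opening: 0.0703
gripper_force: 0.0
```

Call:
{"api": "send_rows", "payload": {
  "deltas": [
    [[0, 0.04, -0.03], 0],
    [[0, 0.08, -0.05], 0],
    [[0, 0.12, -0.05], 0],
    [[0, 0.16, -0.05], 0],
    [[0, 0.2, -0.05], 0]
  ]
}}

```text
clock: 24.02
tool_pos: [0.417, 0.1274, 0.2746]
orientation: [-179.9, 0.0, -77.0]
force: [0.6, 0.5, 0.9]
opening: 0.0702
gripper_force: 0.0
```

Call:
{"api": "send_rows", "payload": {
  "deltas": [
    [[0, 0, 0], 0],
    [[0, 0, 0], 0],
    [[0, 0, 0], 0],
    [[0, 0, 0], 0],
    [[0, 0, 0], 0]
  ]
}}

```text
clock: 24.43
tool_pos: [0.419, 0.1282, 0.2739]
orientation: [180.0, -0.0, -77.0]
force: [-0.3, 0.7, 0.6]
opening: 0.0701
gripper_force: 0.0
```

Run:
```python
from h import *
S=ctrl.snapshot("side")
old=dict(S); old["color"]=cv2.imread("pics/side0.png")[...,::-1].copy()
a=cv2.cvtColor(old["color"],6+1) if 0 else cv2.cvtColor(old["color"],cv2.COLOR_RGB2GRAY); b=cv2.cvtColor(S["color"],cv2.COLOR_RGB2GRAY)
# mold patch match (wide window)
t=a[205:232,332:366]; r=cv2.matchTemplate(b[185:250,315:385],t,cv2.TM_CCOEFF_NORMED); _,v,_,l=cv2.minMaxLoc(r)
print("mold shift px (col,row)",l[0]+315-332,l[1]+185-205,"score",round(v,2))
mid=np.array([.599,.040]); ay=np.array([-np.sin(np.radians(13)),np.cos(np.radians(13))])
def P(th,r,h): # point in beam frame
    return np.r_[mid+ay*(r*np.cos(th)-h*np.sin(th)*-1*-1 if 0 else r*np.cos(th)+h*np.sin(th)), .11-r*np.sin(th)+h*np.cos(th)]
for th in(-.1,-.05,0,.03,.05,.1): print(th,"mold",(proj(S,P(th,-.13,-.02))-proj(S,P(-.1,-.13,-.02))).round(1),"pan",proj(S,P(th,.13,-.046)).round(1))
for th in("mold","pan","weight300"):
    for k in ctrl.cut_out(S,th)[:6]: print(th,round(k["conf"],2),(np.array(k["xy"])*[560,420]).round(1),k["pixels"].sum())
g=b[128:146,308:332]; print(g)
```

```text
mold shift px (col,row) 2 -5 score 0.9
-0.1 mold [0. 0.] pan [273.7 163.5]
-0.05 mold [ 0.7 -2. ] pan [274.2 166.1]
0 mold [ 1.3 -4. ] pan [274.8 168.6]
0.03 mold [ 1.6 -5.3] pan [275.2 170.2]
0.05 mold [ 1.8 -6.2] pan [275.4 171.2]
0.1 mold [ 2.2 -8.5] pan [276.2 173.8]
mold 0.95 [353.8 215.1] 592
mold 0.68 [273.4 290.7] 248
mold 0.63 [257.8 244.8] 305
pan 0.83 [317.2 181.1] 1365
weight300 0.95 [214.3 239.3] 399
weight300 0.77 [276.3 166.6] 198
weight300 0.72 [187.6 210.1] 317
weight300 0.64 [272.  291.5] 244
weight300 0.55 [232.8 182.7] 246
[[ 97  94  95  91  94  93  94  95  96  73  78  90  93  94  94  92  93  88
   90  90  95  97  94  93]
 [100  96  97  94  91  92  76  72  63  42  48  87  90  98  93  93  91  91
   88  90  94  96  96  95]
 [102  99  97  95  76  64  42  34  25  14  37  87  98  92  96  92  96  94
   91  86  91  97  96  94]
 [104 103 100 100  54  26  19  21  18  16  38  88  97  77  74  81  91  94
   92  89  89  94  96  98]
 [100 102 107 107  48  19  17  20  18  21  44  65  66  46  36  55  90 100
   96  93  87  88  92  98]
 [105 113 121 122  53  21  15  18  20  15  32 
[... 567 characters left out ...]
79  37  48  48  43  56  87  73  32  17  32  86  99 102 120 128 131
  122 114 104 101  98  98]
 [ 99  80  39  64  83  72  49  46  39  23  80 100 121 125 124 125 124 128
  128 127 104 103 101 100]
 [ 99  80  41  66  97  95  82  61  42  30  78 109 121 128 127 126 126 125
  111  97  74  89  95 101]
 [ 99  78  40  67  94  98  99  91  72  55  45  65  88 110 126 125 111  90
   76  58  51  78  96  98]
 [ 97  79  39  66  95 101  99  98  96  85  54  43  50  71  93  93  73  54
   50  66  76  88  96  97]
 [ 96  75  39  65  93  99 102  99  98  97  59  39  41  40  51  55  56  63
   84  90  96  97  94  94]
 [ 96  79  36  62  90  96  97  99  99  95  54  44  40  41  59  65  82  93
  101 102 102 101  97  97]]
```

Run:
```python
from h import *
a=cv2.cvtColor(cv2.imread("pics/side0.png"),6); L=cv2.cvtColor(cv2.imread("pics/s1c.png"),6)
up=lambda im:cv2.resize(im,None,fx=8,fy=8,interpolation=cv2.INTER_CUBIC)
def shift(t_im,b_im,x0,y0,x1,y1,m=10):
    r=cv2.matchTemplate(up(b_im[y0-m:y1+m,x0-m:x1+m]),up(t_im[y0:y1,x0:x1]),cv2.TM_CCOEFF_NORMED); _,v,_,l=cv2.minMaxLoc(r); return l[0]/8-m,l[1]/8-m,round(v,3)
lev=np.zeros((420,560),np.uint8); lev[110:260,240:400]=cv2.resize(L,(160,150),interpolation=cv2.INTER_AREA)
print("start->level(push)",shift(a,lev,332,205,368,234))
for k in range(3):
    b=cv2.cvtColor(ctrl.snapshot("side")["color"],cv2.COLOR_RGB2GRAY)
    print("start->now",shift(a,b,332,205,368,234),"level->now",shift(lev,b,332,205,368,234))
def ptr(im): return [int(300+np.argmin(im[r,300:322])) for r in range(139,165,5)]
print("pointer cols start/level/now",ptr(a),ptr(lev),ptr(b), ctrl.get_obs()["clock"])
```

```text
start->level(push) (1.5, -3.75, 0.931)
start->now (1.75, -4.75, 0.91) level->now (0.25, -0.875, 0.972)
start->now (1.75, -4.75, 0.91) level->now (0.25, -0.875, 0.972)
start->now (1.75, -4.75, 0.911) level->now (0.25, -1.0, 0.972)
pointer cols start/level/now [318, 320, 313, 319, 312, 312] [318, 311, 319, 319, 318, 315] [318, 310, 310, 310, 310, 314] 24.7833
```

The beam rests at about +0.02 rad, well within ±0.052, and is steady across three readings. The arm is clear, so I'll hand it in.

```bash
python3 -c "
from plant import ctrl
print(ctrl.close_job())"
```

```text
the job is handed in; nothing more can be done
None
```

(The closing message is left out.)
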